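# Gather the lidded seasoning pots into the tray

## Task

Gather the four lidded porcelain seasoning pots into the black tray: stand each one upright inside the bamboo holder of its own shape and size (wide round, narrow round, square, oblong), setting it down gently, never dropping it or tipping it over. Leave the two open cups without lids standing where they are.

Things in the scene. Friction and masses are not known exactly. Their poses are not given: they have to be found in the camera images.
- pot_wide_mid (a point): White porcelain seasoning pot closed by a wooden lid with a small wooden knob (18 mm across, 13 mm high) in the middle. Loose, stands upright on the worktop among the others, all places interchanged. The wide round one: 64 mm diameter, 70 mm high over all (porcelain the lowest 51 mm). Point: on its axis half-way up, 35 mm above its underside; z up. About 0.24 kg.
- pot_narrow_mid (a point): White porcelain seasoning pot closed by a wooden lid with a small wooden knob (18 mm across, 13 mm high) in the middle. Loose, stands upright on the worktop among the others, all places interchanged. The narrow round one: 42 mm diameter, 74 mm high over all (porcelain the lowest 55 mm). Point: on its axis half-way up, 37 mm above its underside; z up. About 0.14 kg.
- pot_square_mid (a point): White porcelain seasoning pot closed by a wooden lid with a small wooden knob (18 mm across, 13 mm high) in the middle. Loose, stands upright on the worktop among the others, all places interchanged. The square one: 48 x 48 mm, 72 mm high over all (porcelain the lowest 53 mm). Point: its centre half-way up, 36 mm above its underside; x and y along its sides, z up. About 0.2 kg.
- pot_oblong_mid (a point): White porcelain seasoning pot closed by a wooden lid with a small wooden knob (18 mm across, 13 mm high) in the middle. Loose, stands upright on the worktop among the others, all places interchanged. The oblong one: 76 mm long (its x) by 42 mm wide (its y), 68 mm high over all (porcelain the lowest 49 mm). Point: its centre half-way up, 34 mm above its underside; z up. About 0.22 kg.
- open_round_mid (a point): Look-alike, not part of the set: open white porcelain cup without lid, round and straight, 44 mm diameter, 55 mm high, 4 mm wall, loose, standing among the lidded pots. Point: on its axis half-way up, 27.5 mm above its underside; z up.
- open_square_mid (a point): Look-alike, not part of the set: open white porcelain cup without lid, square, 50 x 50 mm, 53 mm high, 4 mm wall, loose, standing among the lidded pots. Point: its centre half-way up, 26.5 mm above its underside; x and y along its sides, z up.
- holder_wide: Pale bamboo holder for the wide round pot: a low round ring with a floor, 82 mm inside, 90 mm outside diameter. Fixed in one corner (which one varies) of a black tray, 280 x 280 mm, walls 16 mm high; holder centres about 120 mm apart; places and turns vary. Origin: centre of its underside, 4 mm above the worktop; z up; floor top 4 mm and rim 10 mm above the origin; walls 4 mm thick.
- holder_narrow: Pale bamboo holder for the narrow round pot: a low round ring with a floor, 60 mm inside, 68 mm outside diameter. Fixed in one corner (which one varies) of a black tray, 280 x 280 mm, walls 16 mm high; holder centres about 120 mm apart; places and turns vary. Origin: centre of its underside, 4 mm above the worktop; z up; floor top 4 mm and rim 10 mm above the origin; walls 4 mm thick.
- holder_square: Pale bamboo holder for the square pot: a low square frame with a floor, 66 x 66 mm inside, 74 x 74 mm outside. Fixed in one corner (which one varies) of a black tray, 280 x 280 mm, walls 16 mm high; holder centres about 120 mm apart; places and turns vary. Origin: centre of its underside, 4 mm above the worktop; z up; floor top 4 mm and rim 10 mm above the origin; walls 4 mm thick; x and y along its sides.
- holder_oblong: Pale bamboo holder for the oblong pot: a low oblong frame with a floor, 94 mm (its x) by 60 mm (its y) inside, 102 x 68 mm outside. Fixed in one corner (which one varies) of a black tray, 280 x 280 mm, walls 16 mm high; holder centres about 120 mm apart; places and turns vary. Origin: centre of its underside, 4 mm above the worktop; z up; floor top 4 mm and rim 10 mm above the origin; walls 4 mm thick; x along its long side.
Things that resemble listed ones, but are neither listed nor needed, are in the scene too. What is shaped like the part that bears pot_wide_mid but purple or red is not meant. What is shaped like the part that bears pot_square_mid but orange is not meant.

How it is judged:
At the end, for the whole second after the job is handed in: Each of the four lidded pots stands upright (within 0.1 rad) on the floor of its own holder (height within 4 mm, centre within 15 mm of the holder's centre), released and at rest; both open cups stand upright within 25 mm of where they began (horizontal distance between pot_wide_mid and holder_wide below 0.015 m and z of pot_wide_mid in the frame of holder_wide between 0.035 and 0.043 m and angle between each of pot_wide_mid, pot_narrow_mid, pot_square_mid, pot_oblong_mid, open_round_mid, open_square_mid's own z axis and vertical below 0.1 rad and linear speed of each of pot_wide, pot_narrow, pot_square, pot_oblong below 0.02 m/s and angular speed of each of pot_wide, pot_narrow, pot_square, pot_oblong below 0.2 rad/s and horizontal distance between pot_narrow_mid and holder_narrow below 0.015 m and z of pot_narrow_mid in the frame of holder_narrow between 0.037 and 0.045 m and horizontal distance between pot_square_mid and holder_square below 0.015 m and z of pot_square_mid in the frame of holder_square between 0.036 and 0.044 m and horizontal distance between pot_oblong_mid and holder_oblong below 0.015 m and z of pot_oblong_mid in the frame of holder_oblong between 0.034 and 0.042 m and distance of each of open_round_mid, open_square_mid from where it was at the start of the episode below 0.025 m); the robot touches nothing.
It fails at once if an open pot was moved (more than 25 mm) (distance of any of open_round_mid, open_square_mid from where it was at the start of the episode above 0.025 m).
It fails at once if a pot was dropped or slammed into its holder (faster than 0.6 m/s in the last 50 mm) ((horizontal distance between pot_wide_mid and holder_wide below 0.04 m and z of pot_wide_mid in the frame of holder_wide below 0.089 m and linear speed of pot_wide above 0.6 m/s) or (horizontal distance between pot_narrow_mid and holder_narrow below 0.04 m and z of pot_narrow_mid in the frame of holder_narrow below 0.091 m and linear speed of pot_narrow above 0.6 m/s) or (horizontal distance between pot_square_mid and holder_square below 0.04 m and z of pot_square_mid in the frame of holder_square below 0.09 m and linear speed of pot_square above 0.6 m/s) or (horizontal distance between pot_oblong_mid and holder_oblong below 0.04 m and z of pot_oblong_mid in the frame of holder_oblong below 0.088 m and linear speed of pot_oblong above 0.6 m/s)).
It fails at once if a pot was tipped over (angle between any of pot_wide_mid, pot_narrow_mid, pot_square_mid, pot_oblong_mid's own z axis and vertical above 0.8 rad).
It also fails if it takes over 128 s, if anything falls off the work surface, if the arm or the gripper's body presses on something with over 40 N, if the wrist force passes 120 N, or if a joint passes its speed limit or range.

## Robot

A 6-joint arm with a two-finger parallel gripper is mounted at the origin on the work surface. World frame = base frame: x ahead of the robot, y to its left, z up, the work surface at z = 0. Lengths are in m, angles in rad, forces in N, time in s.
With the tool pointing down it reaches from about 0.325 to 0.85 m from the base axis. Payload 15.5 kg.
Tool frame: the origin (TCP) lies midway between the tips of the shut fingers; the grasp point (between the pads) lies 19 mm behind it; z points along the fingers, x is the direction in which the jaws open and shut, and the axes are right-handed (so a half turn about z gives the same grasp; the last joint's range is limited). The gripper opens to 91 mm and grips with 3 to 60 N. Pads are 32 mm wide; open, the fingers measure 118 mm over their backs; the gripper's body (76 mm by 178 mm) begins 60 mm behind the grasp point.
Start: joints at [-1.397, 0.494, 1.345, -0, 1.302, -0.096], TCP at [0.167, -0.602, 0.214] pointing down, gripper open.
Joint ranges: [-2.91, 2.91], [-0.82, 2.16], [0.22, 2.67], [-1.22, 4.37], [0.12, 2.79], [-3.08, 3.08]. Speed limits (rad/s): [1.89, 1.89, 2.57, 3.01, 3.01, 3.01].

## Interface

Orientations are given as a unit quaternion [w, x, y, z].
In Python, from bench import ctrl gives the robot as it stands. The module is installed in compiled form; this text tells all that it offers.
- The arm moves only by the shell command python3 -m creep 'ROWS' [FORCE]. ROWS is JSON, one flat list of numbers, 5 for each row, row after row: the shift along the world's x, y, z in m, then the turn about the world's z in degrees, then the closure, from 0 (fully open) to 1 (shut). A call has 1 to 8 rows; each row is the pose to reach, as a shift and turn from the pose commanded when the call began; what a row does not reach only later rows make up. A row lasts 1/10 s, in which the tool goes at most 50 mm and 8.59 degrees, less where a joint would pass 70% of its speed; a pose out of reach is approached as far as the arm can. A call with a gripper value outside its range is refused whole. The fingers move at their own pace and stop on an object; FORCE is the grip in N (left out, the last holds). Time passes only in rows, so rows that repeat a pose let the fingers close. It gives the time, the measured TCP pose, the force and the opening at its end, in the units of the state.
- ctrl.get_obs(): the state, without advancing time (a new reading comes with each control period).
- ctrl.get_image(name): name is "scene" or "side" or "wrist"; returns the picture (400x640x3 uint8, red, green, blue); there is no depth.
- ctrl.get_calibration(name): a dict with "vfov" (degrees; the focal length in pixels is half the picture's height over the tangent of half this angle, whatever the lens; pixels are square), "cx", "cy" (the principal point, pixels), "R" (3x3) and "t" (3): a world point X has camera coordinates R X + t. Camera axes: x right, y down, z forward; pixel columns grow to the right and rows downward; lengths in m; the calibration is good to about 2 mm. A picture is of the moment at which its call begins: read the wrist's pose just before it. get_calibration takes no time and is no camera call; for the wrist camera it gives the pose at the moment of the call.
- ctrl.close_job(): hands the job in, once; it reports no verdict.
The state is a dict: "time": time; "joints": joint angles; "qvel": joint speeds; "tau": joint torques, N m; "position": TCP position; "ee_rot": TCP orientation; "contact_force": force on the tool from outside, world axes, zero at the start; "torque": the same for the moment, N m; "opening": opening from 0.0 (shut) to 1.0 (fully open).
Only numpy, scipy, OpenCV 4.12 (cv2) and the standard library are available. Lean on these libraries where they do the work, as an engineer would, in place of code of your own. Each camera call takes 0.05 s, during which the arm holds its last target.

## Working session

There is one attempt and no reset: what is moved stays moved. The work goes in short steps, Python scripts to look and compute and a shell command to move; the robot and the scene stay as the last step left them, time stands still between calls to the robot, and variables do not carry over. Pictures are saved under pics/ and viewed, and the job is handed in when it is done.

```bash
mkdir -p pics
python3 - <<'E'
from bench import ctrl
import cv2,json
o=ctrl.get_obs();print({k:o[k] for k in('time','position','ee_rot','opening','contact_force')})
for n in('scene','side','wrist'):
    c=ctrl.get_calibration(n);print(n,c)
    im=ctrl.get_image(n);cv2.imwrite(f'pics/{n}0.png',im[:,:,::-1])
E
ls
```

```text
{'time': 0.0, 'position': array([ 0.16650648, -0.6020194 ,  0.21335416]), 'ee_rot': array([-3.95251656e-04,  7.95773486e-01, -6.05594093e-01, -4.43051637e-04]), 'opening': 0.9972294659168126, 'contact_force': array([-0.40903105,  0.13188473, -0.36575181])}
scene {'vfov': 52.00314866386018, 'cx': 310.122047195361, 'cy': 196.66088883379422, 'R': array([[-0.5791248 ,  0.81515744, -0.01152464],
       [ 0.65790295,  0.45896246, -0.59709059],
       [-0.48143346, -0.35337206, -0.80209102]]), 't': array([ 0.33108003, -0.29583151,  1.36856058])}
side {'vfov': 42.55842917550739, 'cx': 320.4836558347541, 'cy': 195.11733304015428, 'R': array([[-0.97683691, -0.21381087, -0.00863459],
       [-0.13661254,  0.65418292, -0.74389631],
       [ 0.16470172, -0.72548578, -0.66823927]]), 't': array([0.53115769, 0.16930636, 1.07493839])}
wrist {'vfov': 61.45199955977658, 'cx': 316.53962463946453, 'cy': 200.450871557243, 'R': array([[ 0.26546266, -0.96411963, -0.00170896],
       [-0.92968201, -0.25644926,  0.26443363],
       [-0.25538391, -0.06860846, -0.96440237]]), 't': array([-0.62423255, -0.02885522,  0.3920001 ])}
pics
```

View pics/scene0.png

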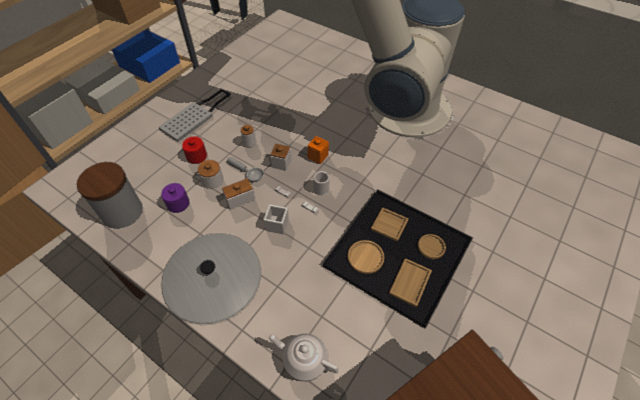

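View pics/side0.png

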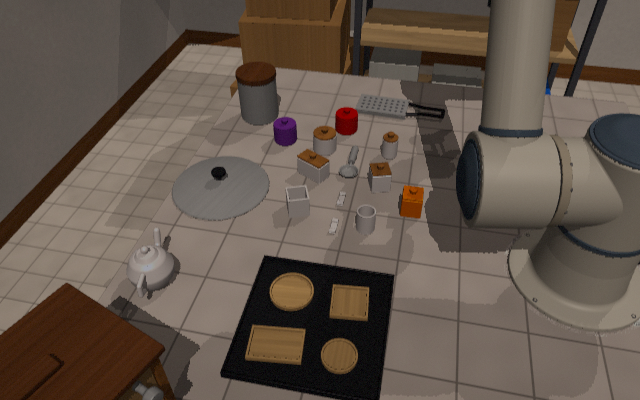

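View pics/wrist0.png

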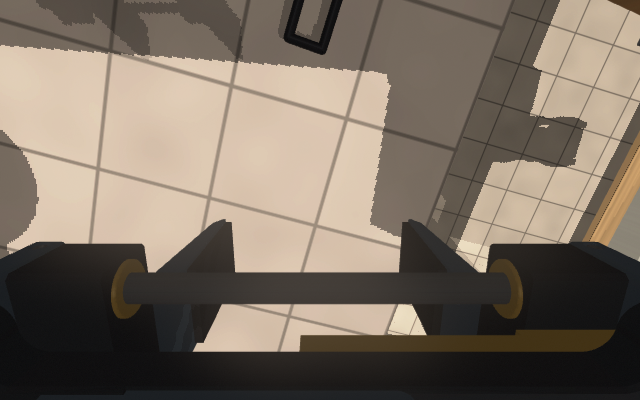

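Run:
```python
import cv2
a=cv2.imread('pics/scene0.png')
cv2.imwrite('pics/s_p.png',cv2.resize(a[115:240,170:350],None,fx=4.4,fy=4.4,interpolation=cv2.INTER_CUBIC))
cv2.imwrite('pics/s_t.png',cv2.resize(a[185:330,315:480],None,fx=4,fy=4,interpolation=cv2.INTER_CUBIC))
b=cv2.imread('pics/side0.png')
cv2.imwrite('pics/d_p.png',cv2.resize(b[95:245,270:440],None,fx=4,fy=4,interpolation=cv2.INTER_CUBIC))
cv2.imwrite('pics/d_t.png',cv2.resize(b[250:400,220:400],None,fx=4,fy=4,interpolation=cv2.INTER_CUBIC))
```

```text
(no output)
```

View pics/s_p.png

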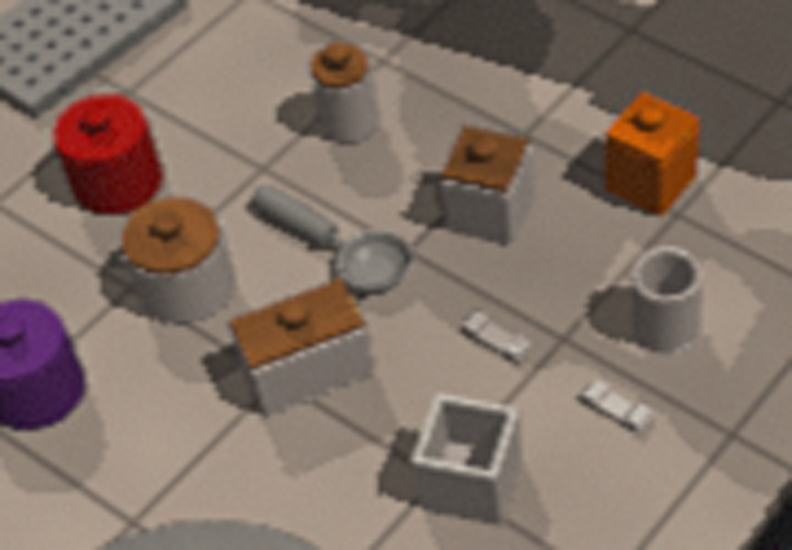

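View pics/d_p.png

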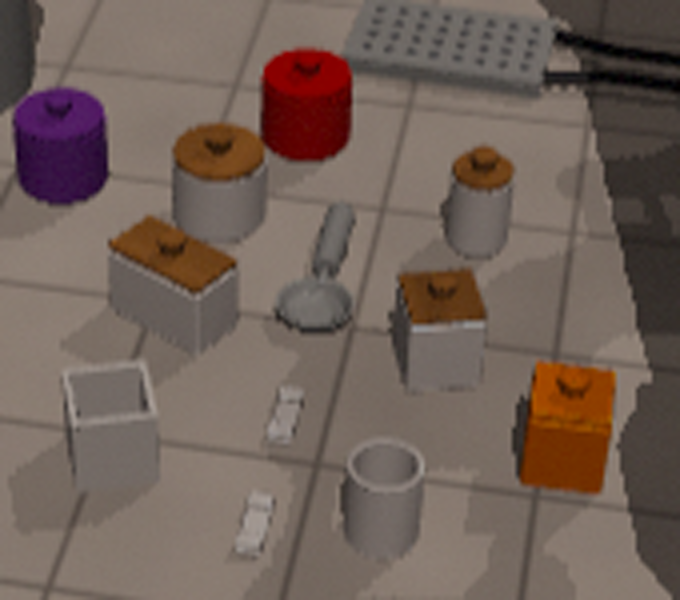

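View pics/s_t.png

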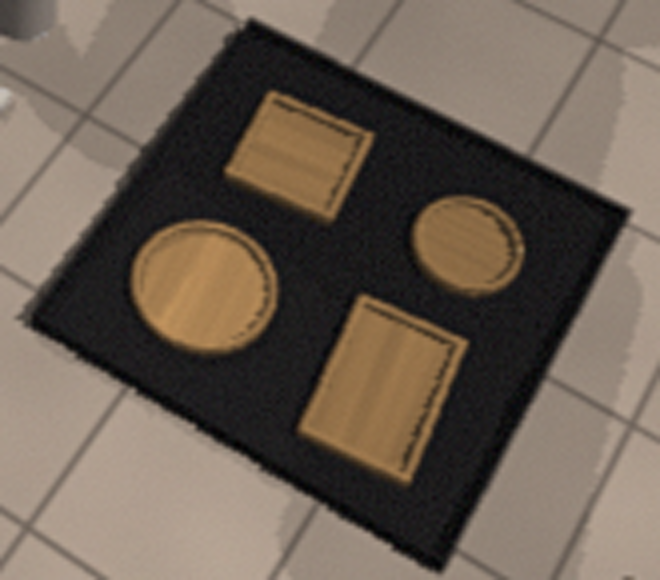

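View pics/d_t.png

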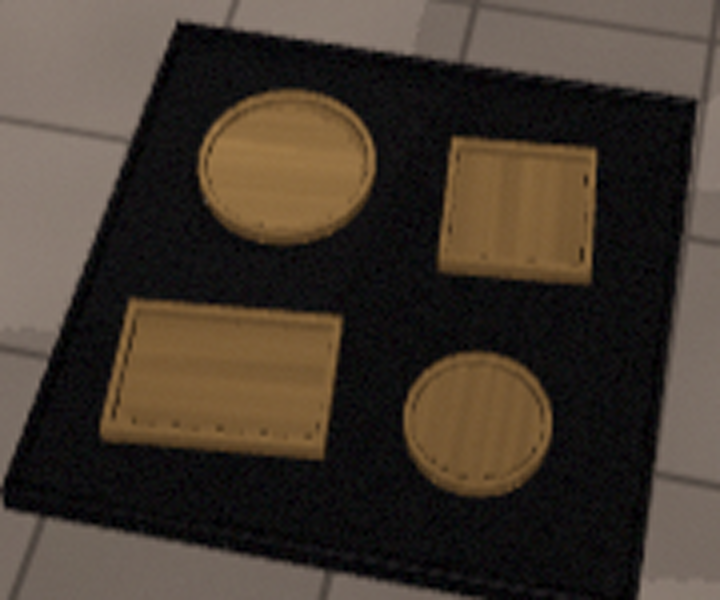

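```bash
cat > h.py <<'E'
import numpy as np, cv2, math
from scipy.optimize import least_squares
def cal(n):
    from bench import ctrl
    c=dict(ctrl.get_calibration(n)); c['f']=200/math.tan(math.radians(c['vfov'])/2); return c
def proj(c,X):
    X=np.atleast_2d(X)@np.array(c['R']).T+c['t']
    return np.c_[c['cx']+c['f']*X[:,0]/X[:,2], c['cy']+c['f']*X[:,1]/X[:,2]]
def ray(c,u,z):
    R=np.array(c['R']);o=-R.T@c['t'];d=R.T@np.array([(u[0]-c['cx'])/c['f'],(u[1]-c['cy'])/c['f'],1])
    return (o+d*(z-o[2])/d[2])[:2]
def rect(p,L,W,z):
    c,s=math.cos(p[2]),math.sin(p[2])
    q=np.array([[L,W],[-L,W],[-L,-W],[L,-W]])/2
    return np.c_[p[0]+c*q[:,0]-s*q[:,1],p[1]+s*q[:,0]+c*q[:,1],np.full(4,z)]
E
cat > loc.py <<'E'
from h import *
cs,cd=cal('scene'),cal('side')
S=lambda a:(np.array(a,float)+.5)/4.4-.5+[170,115]
D=lambda a:(np.array(a,float)+.5)/4-.5+[270,95]
ST=lambda a:(np.array(a,float)+.5)/4-.5+[315,185]
DT=lambda a:(np.array(a,float)+.5)/4-.5+[220,250]
rnd={'wide':(S((170,235)),D((220,152)),.057),'narrow':(S((340,65)),D((483,168)),.061),'oround':(S((667,273)),D((385,466)),.055),
'h_wide':(ST((204,283)),DT((287,163)),.014),'h_narrow':(ST((468,243)),DT((478,422)),.014)}
for k,(a,b,z) in rnd.items():
    p,q=ray(cs,a,z),ray(cd,b,z);print(k,p.round(4),q.round(4),((p+q)/2).round(4))
rc={'square':(S([(463,127),(528,137),(511,190),(443,178)]),D([(397,277),(474,270),(487,318),(406,324)]),.059,.048,.048),
'oblong':(S([(230,324),(345,282),(367,325),(249,370)]),D([(150,216),(237,263),(192,292),(109,245)]),.055,.076,.042),
'osquare':(S([(440,397),(518,403),(498,477),(413,465)]),D([(64,370),(153,362),(158,412),(70,425)]),.053,.05,.05),
'orange':(S([(648,92),(700,130),(663,166),(607,132)]),D([(533,363),(614,370),(610,425),(525,420)]),.059,.048,.048),
'h_square':(ST([(268,90),(375,130),(333,213),(226,168)]),DT([(451,137),(598,147),(592,275),(440,265)]),.014,.074,.074),
'h_oblong':(ST([(360,293),(468,345),(410,476),(300,428)]),DT([(131,298),(343,314),(325,447),(102,433)]),.014,.102,.068)}
def match(P,O):
    d=np.linalg.norm(P[:,None]-O[None],axis=2);j=d.argmin(0);return (P[j]-O).ravel()
for k,(a,b,z,L,W) in rc.items():
    p=[ray(cs,u,z) for u in a];q=[ray(cd,u,z) for u in b]
    m=(np.mean(p,0)+np.mean(q,0))/2;best=None
    for y0 in np.arange(0,math.pi,.15):
        r=least_squares(lambda v:np.r_[match(proj(cs,rect(v,L,W,z)),a),match(proj(cd,rect(v,L,W,z)),b)],[*m,y0],diff_step=1e-4)
        if best is None or r.cost<best.cost:best=r
    print(k,np.mean(p,0).round(4),np.mean(q,0).round(4),'fit',best.x[:2].round(4),'yaw',round(math.degrees(best.x[2])%180,1),'rms px',round(math.sqrt(2*best.cost/16),2))
E
python3 loc.py
```

```text
wide [ 0.6059 -0.3241] [ 0.6027 -0.3231] [ 0.6043 -0.3236]
narrow [ 0.4302 -0.3324] [ 0.4287 -0.3345] [ 0.4294 -0.3335]
oround [ 0.4499 -0.0484] [ 0.4499 -0.0477] [ 0.4499 -0.048 ]
h_wide [0.5682 0.1679] [0.5667 0.1693] [0.5675 0.1686]
h_narrow [0.4478 0.29  ] [0.4453 0.2918] [0.4465 0.2909]
square [ 0.4398 -0.1988] [ 0.4384 -0.198 ] fit [ 0.4389 -0.1986] yaw 19.1 rms px 0.56
oblong [ 0.6127 -0.2103] [ 0.6101 -0.2116] fit [ 0.6111 -0.2113] yaw 150.3 rms px 0.58
osquare [ 0.6165 -0.0758] [ 0.6156 -0.079 ] fit [ 0.6157 -0.0773] yaw 21.8 rms px 0.79
orange [ 0.3563 -0.1228] [ 0.3539 -0.1248] fit [ 0.3545 -0.1239] yaw 179.9 rms px 0.77
h_square [0.4461 0.1689] [0.4473 0.1698] fit [0.447  0.1695] yaw 7.1 rms px 0.5
h_oblong [0.5646 0.2912] [0.5642 0.2905] fit [0.5643 0.2908] yaw 7.0 rms px 0.6
```

Run:
```python
from h import *
cs,cd=cal('scene'),cal('side')
S=lambda a:(np.array(a,float)+.5)/4.4-.5+[170,115]
D=lambda a:(np.array(a,float)+.5)/4-.5+[270,95]
for n,a,b,z in [('red',(104,128),(307,80),.057),('purple',(18,333),(60,115),.057),('bowl',(372,262),(314,303),.01),('handle',(262,203),(343,210),.01),('clip1',(496,338),(286,414),.005),('clip2',(616,405),(255,524),.005)]:
    print(n,ray(cs,S(a),z).round(3),ray(cd,D(b),z).round(3))
```

```text
red [ 0.563 -0.426] [ 0.561 -0.42 ]
purple [ 0.716 -0.345] [ 0.719 -0.344]
bowl [ 0.523 -0.234] [ 0.522 -0.236]
handle [ 0.525 -0.329] [ 0.52  -0.339]
clip1 [ 0.523 -0.131] [ 0.521 -0.133]
clip2 [ 0.522 -0.037] [ 0.521 -0.037]
```

```bash
python3 -m creep '[0.272,0.403,-0.06,3.6,0, 0.272,0.403,-0.06,3.6,0, 0.272,0.403,-0.06,3.6,0, 0.272,0.403,-0.06,3.6,0, 0.272,0.403,-0.06,3.6,0, 0.272,0.403,-0.06,3.6,0, 0.272,0.403,-0.06,3.6,0, 0.272,0.403,-0.06,3.6,0]' 20
```

```text
time: 0.95
position: [0.3894, -0.2716, 0.1647]
ee_rot: [0.0, 0.814, -0.58, 0.0]
contact_force: [0.5, -0.5, 0.2]
opening: 1.001
```

```bash
python3 -m creep '[0.025,0.037,0,0,0, 0.0495,0.073,-0.02,0,0, 0.0495,0.073,-0.02,0,0, 0.0495,0.073,-0.02,0,0, 0.0495,0.073,-0.02,0,0]' 20
python3 - <<'E'
from bench import ctrl
import cv2
from h import *
c=cal('wrist');im=ctrl.get_image('wrist')[:,:,::-1].copy()
for z in (.059,0.053):
    q=proj(c,rect((.4389,-.1986,math.radians(19.1)),.048,.048,z));cv2.polylines(im,[q.astype(int)],True,(0,255,0),1)
cv2.imwrite('pics/w1.png',im)
E
```

```text
time: 1.45
position: [0.438, -0.201, 0.1451]
ee_rot: [0.0, 0.814, -0.58, 0.0]
contact_force: [-0.2, -0.1, 0.5]
opening: 1.002
```

View pics/w1.png

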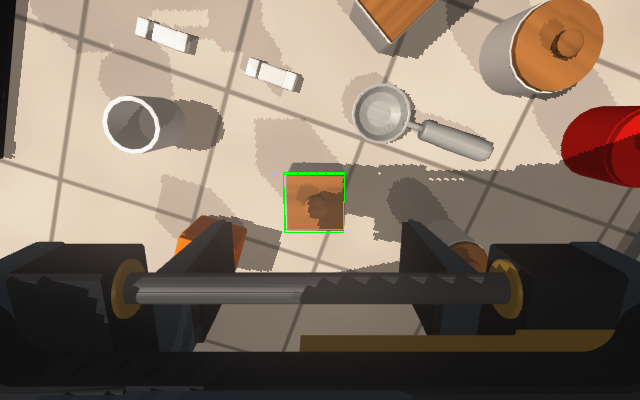

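```bash
python3 -m creep '[0.001,0.002,-0.04,0,0, 0.001,0.002,-0.08,0,0, 0.001,0.002,-0.11,0,0, 0.001,0.002,-0.125,0,0, 0.001,0.002,-0.125,0,0, 0.001,0.002,-0.125,0,0]' 20
```

```text
time: 2.1
position: [0.4391, -0.1992, 0.0205]
ee_rot: [0.0, 0.814, -0.581, 0.0]
contact_force: [0.2, -0.2, 0.2]
opening: 1.002
```

```bash
python3 -m creep '[0,0,0,0,0.3, 0,0,0,0,0.45, 0,0,0,0,0.6, 0,0,0,0,0.8, 0,0,0,0,0.8, 0,0,0,0,0.8]' 20;  python3 -m creep '[0,0,0.02,0,0.8, 0,0,0.05,0,0.8, 0,0,0.09,0,0.8, 0,0,0.12,0,0.8, 0,0,0.12,0,0.8, 0,0,0.12,0,0.8]'
python3 - <<'E'
from bench import ctrl
import cv2
im=ctrl.get_image('wrist')[:,:,::-1];cv2.imwrite('pics/w2.png',im)
im=ctrl.get_image('side')[:,:,::-1];cv2.imwrite('pics/d2.png',im)
E
```

```text
time: 2.7
position: [0.4393, -0.1984, 0.02]
ee_rot: [0.0, 0.814, -0.58, 0.0]
contact_force: [0.1, 0.4, 5.2]
opening: 0.524
time: 3.3
position: [0.4392, -0.1983, 0.1399]
ee_rot: [-0.0, 0.814, -0.58, 0.0]
contact_force: [-0.3, -0.4, -3.5]
opening: 0.524
```

View pics/w2.png

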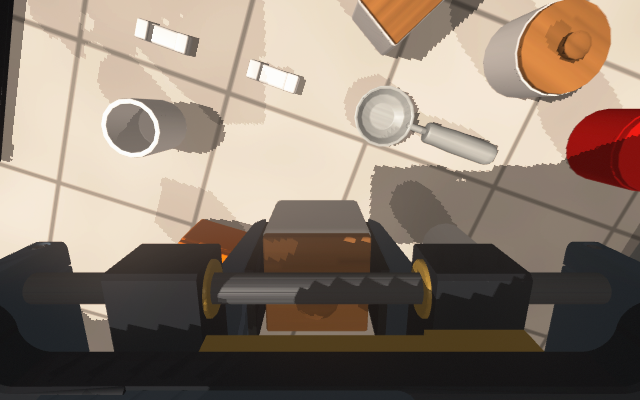

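View pics/d2.png

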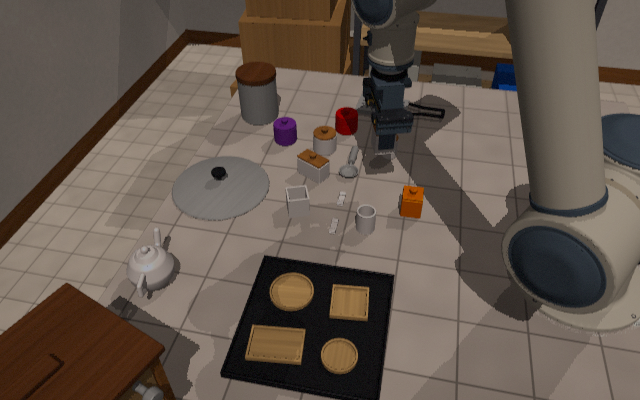

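```bash
python3 -m creep '[0,0.03,0,-1,0.8, 0.002,0.075,0,-3,0.8, 0.003,0.12,0,-5,0.8, 0.004,0.165,0,-7,0.8, 0.005,0.21,0,-9,0.8, 0.006,0.255,0,-11,0.8, 0.007,0.3,0,-12,0.8, 0.008,0.335,0,-12,0.8]'; python3 -m creep '[0,0.02,0,0,0.8, 0,0.033,0,0,0.8, 0,0.033,0,0,0.8, 0,0.033,0,0,0.8, 0,0.033,0,0,0.8]'
```

```text
time: 4.2
position: [0.446, 0.1389, 0.1386]
ee_rot: [0.001, 0.749, -0.662, -0.001]
contact_force: [1.3, 0.6, -3.4]
opening: 0.523
time: 4.7
position: [0.4471, 0.1687, 0.1396]
ee_rot: [0.0, 0.749, -0.663, -0.0]
contact_force: [-0.2, 0.3, -2.8]
opening: 0.526
```

```bash
python3 -m creep '[0,0.001,-0.02,0,0.8, 0,0.001,-0.045,0,0.8, 0,0.001,-0.065,0,0.8, 0,0.001,-0.08,0,0.8, 0,0.001,-0.09,0,0.8, 0,0.001,-0.098,0,0.8, 0,0.001,-0.104,0,0.8, 0,0.001,-0.108,0,0.8]'; python3 -m creep '[0,0,-0.0015,0,0.8, 0,0,-0.003,0,0.8, 0,0,-0.004,0,0.8, 0,0,-0.004,0,0.8]'
```

```text
time: 5.5
position: [0.4473, 0.1705, 0.0318]
ee_rot: [-0.0, 0.749, -0.662, 0.0]
contact_force: [0.2, -0.1, -3.0]
opening: 0.52
time: 5.9
position: [0.4473, 0.1707, 0.0281]
ee_rot: [-0.0, 0.749, -0.662, 0.0]
contact_force: [0.8, -0.2, -2.3]
opening: 0.523
```

```bash
python3 -m creep '[0,0,-0.0005,0,0.8, 0,0,-0.001,0,0.8, 0,0,-0.001,0,0.8]'; python3 -m creep '[0,0,0,0,0.48, 0,0,0,0,0.4, 0,0,0,0,0.3, 0,0,0,0,0.2, 0,0,0,0,0.2, 0,0,0,0,0.2]'
```

```text
time: 6.2
position: [0.4474, 0.1708, 0.0279]
ee_rot: [-0.0, 0.749, -0.662, 0.0]
contact_force: [-5.3, -1.4, 20.9]
opening: 0.525
time: 6.8
position: [0.4471, 0.1707, 0.0269]
ee_rot: [0.0, 0.749, -0.662, -0.0]
contact_force: [-1.3, 0.4, 0.2]
opening: 0.799
```

```bash
python3 -m creep '[0,0,0.02,0,0.1, 0,0,0.06,0,0, 0,0,0.1,0,0, 0,0,0.12,0,0, 0,0,0.12,0,0]'
python3 - <<'E'
from bench import ctrl
import cv2
im=ctrl.get_image('wrist')[:,:,::-1];cv2.imwrite('pics/w3.png',im)
E
python3 -m creep '[0.012,-0.03,0,-3,0, 0.03,-0.07,0,-7,0, 0.048,-0.112,0,-13,0, 0.066,-0.154,0,-19,0, 0.084,-0.196,0,-25,0, 0.102,-0.238,0,-31,0, 0.12,-0.28,0,-36,0, 0.138,-0.32,0,-36.7,0]'
```

```text
time: 7.3
position: [0.4487, 0.1711, 0.1495]
ee_rot: [-0.002, 0.749, -0.662, 0.001]
contact_force: [0.0, 0.4, 0.3]
opening: 1.004
time: 8.15
position: [0.5849, -0.1512, 0.1453]
ee_rot: [-0.001, -0.501, 0.865, 0.001]
contact_force: [0.3, 1.0, -1.0]
opening: 1.0
```

View pics/w3.png

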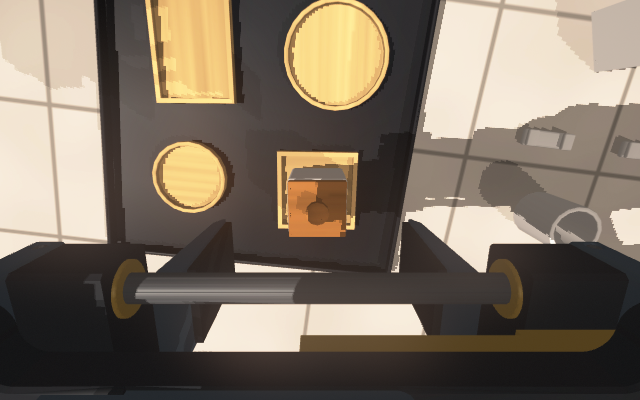

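```bash
python3 -m creep '[0.015,-0.035,0,0,0, 0.0255,-0.061,0,0,0, 0.0255,-0.061,0,0,0, 0.0255,-0.061,0,0,0]';  python3 - <<'E'
from bench import ctrl
import cv2
from h import *
c=cal('wrist');im=ctrl.get_image('wrist')[:,:,::-1].copy()
q=proj(c,rect((.6111,-.2113,math.radians(150.3)),.076,.042,.055));cv2.polylines(im,[q.astype(int)],True,(0,255,0),1)
cv2.imwrite('pics/w4.png',im)
E
```

```text
time: 8.55
position: [0.6099, -0.2103, 0.1452]
ee_rot: [-0.001, -0.502, 0.865, 0.001]
contact_force: [0.4, 0.2, -0.6]
opening: 1.0
```

View pics/w4.png

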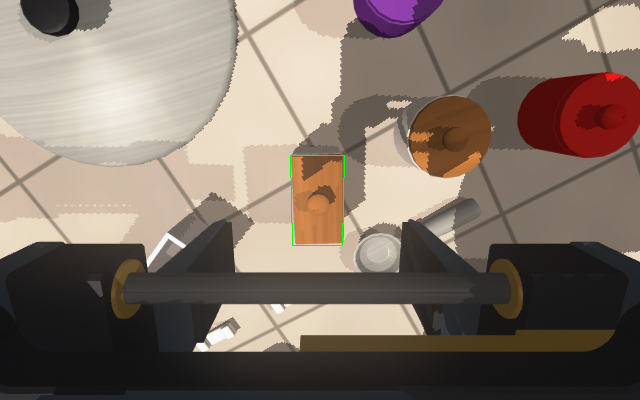

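```bash
python3 -m creep '[0.001,-0.001,-0.04,0,0.15, 0.001,-0.001,-0.08,0,0.15, 0.001,-0.001,-0.11,0,0.15, 0.001,-0.001,-0.126,0,0.15, 0.001,-0.001,-0.126,0,0.15, 0.001,-0.001,-0.126,0,0.15]' 20;python3 -m creep '[0,0,0,0,0.3, 0,0,0,0,0.45, 0,0,0,0,0.6, 0,0,0,0,0.8, 0,0,0,0,0.8, 0,0,0,0,0.8]' 20
```

```text
time: 9.2
position: [0.6115, -0.2105, 0.0212]
ee_rot: [-0.0, -0.503, 0.864, 0.0]
contact_force: [0.4, 0.0, -0.2]
opening: 0.851
time: 9.8
position: [0.6117, -0.2115, 0.0212]
ee_rot: [0.0, -0.503, 0.864, -0.0]
contact_force: [-1.4, -0.6, 5.3]
opening: 0.458
```

```bash
python3 -m creep '[0,0,0.02,0,0.8, 0,0,0.05,0,0.8, 0,0,0.09,0,0.8, 0,0,0.12,0,0.8, 0,0,0.12,0,0.8]'; python3 -m creep '[-0.002,0.03,0,4,0.8, -0.007,0.075,0,9,0.8, -0.011,0.12,0,14,0.8, -0.015,0.165,0,19,0.8, -0.02,0.21,0,24,0.8, -0.024,0.255,0,29,0.8, -0.028,0.3,0,34,0.8, -0.032,0.345,0,36.7,0.8]'; python3 -m creep '[-0.005,0.045,0,0,0.8, -0.009,0.09,0,0,0.8, -0.012,0.13,0,0,0.8, -0.0145,0.156,0,0,0.8, -0.0145,0.156,0,0,0.8, -0.0145,0.156,0,0,0.8]'
```

```text
time: 10.3
position: [0.6137, -0.2122, 0.1451]
ee_rot: [0.002, -0.503, 0.864, -0.003]
contact_force: [0.5, -0.3, -2.8]
opening: 0.459
time: 11.1
position: [0.5787, 0.1354, 0.1399]
ee_rot: [0.001, 0.75, -0.661, -0.0]
contact_force: [2.0, 0.4, -3.2]
opening: 0.46
time: 11.7
position: [0.5644, 0.2897, 0.1398]
ee_rot: [0.001, 0.75, -0.662, -0.0]
contact_force: [1.0, -0.6, -2.4]
opening: 0.463
```

```bash
python3 -m creep '[0,0.001,-0.02,0,0.8, 0,0.001,-0.045,0,0.8, 0,0.001,-0.065,0,0.8, 0,0.001,-0.08,0,0.8, 0,0.001,-0.09,0,0.8, 0,0.001,-0.098,0,0.8, 0,0.001,-0.104,0,0.8, 0,0.001,-0.108,0,0.8]'; python3 -m creep '[0,0,-0.001,0,0.8, 0,0,-0.0015,0,0.8, 0,0,-0.002,0,0.8, 0,0,-0.002,0,0.8]'
```

```text
time: 12.5
position: [0.5654, 0.2906, 0.0328]
ee_rot: [-0.0, 0.749, -0.662, 0.0]
contact_force: [0.1, -0.7, -2.2]
opening: 0.455
time: 12.9
position: [0.5653, 0.2907, 0.0312]
ee_rot: [-0.0, 0.749, -0.662, 0.0]
contact_force: [-0.5, -0.6, -3.7]
opening: 0.458
```

```bash
python3 -m creep '[0,0,-0.0008,0,0.8, 0,0,-0.0015,0,0.8, 0,0,-0.0015,0,0.8]'; python3 -m creep '[0,0,-0.0005,0,0.8, 0,0,-0.001,0,0.8, 0,0,-0.001,0,0.8]'
```

```text
time: 13.2
position: [0.5651, 0.2906, 0.0294]
ee_rot: [0.0, 0.749, -0.662, -0.0]
contact_force: [0.2, -0.6, -3.3]
opening: 0.461
time: 13.5
position: [0.5652, 0.2907, 0.0292]
ee_rot: [-0.0, 0.749, -0.662, 0.0]
contact_force: [-3.4, -0.2, 10.4]
opening: 0.458
```

Contact. Release, rise, then go to the wide pot.

```bash
python3 -m creep '[0,0,0,0,0.5, 0,0,0,0,0.4, 0,0,0,0,0.3, 0,0,0,0,0.2, 0,0,0,0,0.2, 0,0,0,0,0.2]';  python3 -m creep '[0,0,0.02,0,0.1, 0,0,0.06,0,0, 0,0,0.1,0,0, 0,0,0.12,0,0, 0,0,0.12,0,0]'
python3 - <<'E'
from bench import ctrl
import cv2
im=ctrl.get_image('wrist')[:,:,::-1];cv2.imwrite('pics/w5.png',im)
E
```

```text
time: 14.1
position: [0.5652, 0.2907, 0.0284]
ee_rot: [0.0, 0.749, -0.662, -0.0]
contact_force: [-0.0, 0.3, -0.7]
opening: 0.803
time: 14.6
position: [0.5668, 0.2914, 0.1518]
ee_rot: [-0.002, 0.749, -0.662, 0.001]
contact_force: [-0.1, 0.2, 0.6]
opening: 0.998
```

View pics/w5.png

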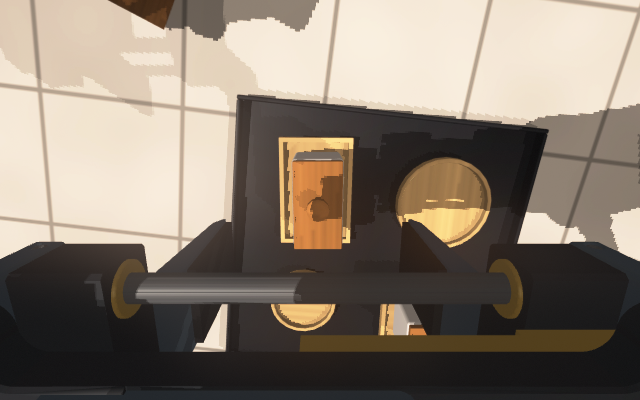

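```bash
python3 -m creep '[0.002,-0.03,0,2,0, 0.005,-0.075,0,5,0, 0.008,-0.12,0,8,0, 0.011,-0.165,0,11,0, 0.014,-0.21,0,14,0, 0.017,-0.255,0,17,0, 0.02,-0.3,0,20,0, 0.023,-0.345,0,23,0]';  python3 -m creep '[0.003,-0.045,0,0,0, 0.006,-0.09,0,0,0, 0.009,-0.135,0,0,0, 0.012,-0.18,0,0,0, 0.014,-0.225,0,0,0, 0.016,-0.255,0,0,0, 0.016,-0.268,0,0,0, 0.016,-0.268,0,0,0]'; python3 -m creep '[0,0,0,0,0, 0,0,0,0,0]'
python3 - <<'E'
from bench import ctrl
import cv2
from h import *
c=cal('wrist');im=ctrl.get_image('wrist')[:,:,::-1].copy()
t=np.linspace(0,2*np.pi,40);q=proj(c,np.c_[.6043+.032*np.cos(t),-.3236+.032*np.sin(t),0*t+.057]);cv2.polylines(im,[q.astype(int)],True,(0,255,0),1)
cv2.imwrite('pics/w6.png',im)
E
```

```text
time: 15.45
position: [0.5873, -0.0561, 0.1471]
ee_rot: [0.0, 0.867, -0.499, -0.001]
contact_force: [0.4, -0.4, -0.4]
opening: 0.999
time: 16.25
position: [0.6035, -0.3234, 0.147]
ee_rot: [-0.0, 0.866, -0.5, -0.001]
contact_force: [0.2, -0.0, 0.1]
opening: 1.003
time: 16.45
position: [0.6041, -0.3207, 0.1481]
ee_rot: [-0.0, 0.867, -0.499, -0.0]
contact_force: [-0.0, -0.7, 0.5]
opening: 1.001
```

View pics/w6.png

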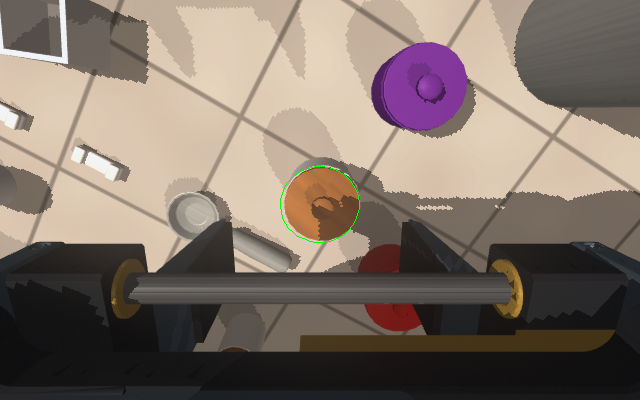

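```bash
python3 -m creep '[0,-0.002,-0.04,0,0, 0,-0.002,-0.08,0,0, 0,-0.002,-0.11,0,0, 0,-0.002,-0.127,0,0, 0,-0.002,-0.127,0,0, 0,-0.002,-0.127,0,0]' 25;python3 -m creep '[0,0,0,0,0.1, 0,0,0,0,0.2, 0,0,0,0,0.3, 0,0,0,0,0.5, 0,0,0,0,0.6, 0,0,0,0,0.6]' 25
```

```text
time: 17.1
position: [0.6046, -0.3238, 0.0221]
ee_rot: [-0.0, 0.866, -0.499, 0.0]
contact_force: [0.6, -0.0, 0.2]
opening: 0.999
time: 17.7
position: [0.6045, -0.3245, 0.0221]
ee_rot: [-0.0, 0.866, -0.5, 0.0]
contact_force: [-0.8, 1.5, 6.4]
opening: 0.699
```

```bash
python3 -m creep '[0,0,0.02,0,0.6, 0,0,0.05,0,0.6, 0,0,0.09,0,0.6, 0,0,0.12,0,0.6, 0,0,0.12,0,0.6]'; python3 -m creep '[-0.002,0.03,0,0,0.6, -0.005,0.075,0,0,0.6, -0.009,0.12,0,0,0.6, -0.012,0.165,0,0,0.6, -0.015,0.21,0,0,0.6, -0.019,0.255,0,0,0.6, -0.022,0.3,0,0,0.6, -0.026,0.345,0,0,0.6]'; python3 -m creep '[-0.003,0.045,0,0,0.6, -0.006,0.09,0,0,0.6, -0.009,0.12,0,0,0.6, -0.011,0.14,0,0,0.6, -0.011,0.148,0,0,0.6, -0.011,0.148,0,0,0.6, -0.011,0.148,0,0,0.6]'
```

```text
time: 18.2
position: [0.6061, -0.3256, 0.146]
ee_rot: [0.0, 0.866, -0.5, 0.003]
contact_force: [0.4, -0.2, -2.5]
opening: 0.697
time: 19.0
position: [0.5773, 0.0224, 0.1406]
ee_rot: [0.0, 0.866, -0.5, -0.001]
contact_force: [0.9, 0.3, -2.9]
opening: 0.693
time: 19.7
position: [0.5671, 0.1678, 0.141]
ee_rot: [0.0, 0.866, -0.5, -0.0]
contact_force: [0.1, -0.4, -3.3]
opening: 0.699
```

Touch is expected at TCP z ≈ 0.030.

```bash
python3 -m creep '[0,0.001,-0.02,0,0.6, 0,0.001,-0.045,0,0.6, 0,0.001,-0.065,0,0.6, 0,0.001,-0.08,0,0.6, 0,0.001,-0.09,0,0.6, 0,0.001,-0.098,0,0.6, 0,0.001,-0.104,0,0.6, 0,0.001,-0.108,0,0.6]'; python3 -m creep '[0,0,-0.001,0,0.6, 0,0,-0.002,0,0.6, 0,0,-0.0025,0,0.6, 0,0,-0.0025,0,0.6]';  python3 -m creep '[0,0,-0.0005,0,0.6, 0,0,-0.001,0,0.6, 0,0,-0.001,0,0.6]'
```

```text
time: 20.5
position: [0.5674, 0.1695, 0.0333]
ee_rot: [-0.0, 0.866, -0.5, 0.0]
contact_force: [-0.1, -0.0, -3.0]
opening: 0.697
time: 20.9
position: [0.5673, 0.1697, 0.0312]
ee_rot: [-0.0, 0.866, -0.5, 0.0]
contact_force: [-0.5, 1.2, -2.3]
opening: 0.699
time: 21.2
position: [0.5673, 0.1697, 0.0301]
ee_rot: [-0.0, 0.866, -0.5, 0.0]
contact_force: [-0.5, 0.7, 0.7]
opening: 0.697
```

```bash
python3 -m creep '[0,0,-0.0004,0,0.6, 0,0,-0.0004,0,0.6]'; python3 -m creep '[0,0,0,0,0.28, 0,0,0,0,0.2, 0,0,0,0,0.12, 0,0,0,0,0.05, 0,0,0,0,0.05, 0,0,0,0,0.05]';  python3 -m creep '[0,0,0.02,0,0.05, 0,0,0.06,0,0, 0,0,0.1,0,0, 0,0,0.12,0,0, 0,0,0.12,0,0]'
python3 - <<'E'
from bench import ctrl
import cv2
im=ctrl.get_image('wrist')[:,:,::-1];cv2.imwrite('pics/w7.png',im)
E
```

```text
time: 21.4
position: [0.5673, 0.1697, 0.0301]
ee_rot: [-0.0, 0.866, -0.5, 0.0]
contact_force: [-3.4, -0.1, 9.3]
opening: 0.694
time: 22.0
position: [0.5672, 0.1697, 0.0295]
ee_rot: [0.0, 0.866, -0.5, -0.0]
contact_force: [0.3, -0.6, -0.4]
opening: 0.95
time: 22.5
position: [0.5688, 0.17, 0.1527]
ee_rot: [-0.002, 0.866, -0.5, 0.002]
contact_force: [-0.8, 0.1, -0.2]
opening: 1.003
```

View pics/w7.png

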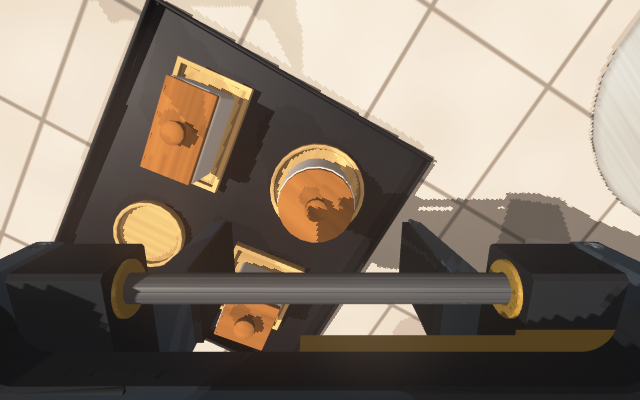

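```bash
python3 -m creep '[-0.008,-0.03,0,0,0, -0.02,-0.073,0,0,0, -0.032,-0.116,0,0,0, -0.044,-0.159,0,0,0, -0.056,-0.202,0,0,0, -0.068,-0.245,0,0,0, -0.08,-0.288,0,0,0, -0.091,-0.331,0,0,0]';  python3 -m creep '[-0.012,-0.043,0,0,0, -0.024,-0.086,0,0,0, -0.036,-0.13,0,0,0, -0.045,-0.16,0,0,0, -0.0465,-0.172,0,0,0, -0.0465,-0.172,0,0,0, -0.0465,-0.172,0,0,0]'
python3 - <<'E'
from bench import ctrl
import cv2
from h import *
c=cal('wrist');im=ctrl.get_image('wrist')[:,:,::-1].copy()
t=np.linspace(0,2*np.pi,40);q=proj(c,np.c_[.4294+.021*np.cos(t),-.3335+.021*np.sin(t),0*t+.061]);cv2.polylines(im,[q.astype(int)],True,(0,255,0),1)
cv2.imwrite('pics/w8.png',im)
E
```

```text
time: 23.35
position: [0.4747, -0.1627, 0.1484]
ee_rot: [0.0, 0.866, -0.5, -0.001]
contact_force: [0.6, -0.2, -0.2]
opening: 0.999
time: 24.05
position: [0.4295, -0.3322, 0.1488]
ee_rot: [-0.0, 0.866, -0.5, -0.001]
contact_force: [0.0, 1.1, -0.6]
opening: 1.001
```

View pics/w8.png

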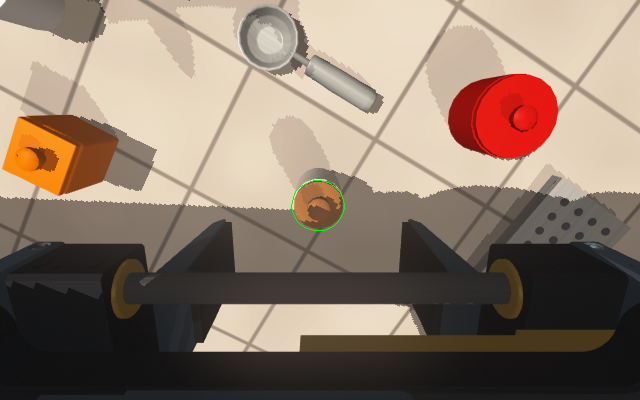

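```bash
python3 -m creep '[0,-0.001,-0.04,0,0.2, 0,-0.001,-0.08,0,0.2, 0,-0.001,-0.11,0,0.2, 0,-0.001,-0.127,0,0.2, 0,-0.001,-0.127,0,0.2, 0,-0.001,-0.127,0,0.2]' 18;python3 -m creep '[0,0,0,0,0.35, 0,0,0,0,0.45, 0,0,0,0,0.6, 0,0,0,0,0.8, 0,0,0,0,0.8, 0,0,0,0,0.8]' 18
```

```text
time: 24.7
position: [0.4301, -0.3335, 0.0229]
ee_rot: [-0.0, 0.867, -0.499, -0.0]
contact_force: [0.1, -0.5, 0.8]
opening: 0.801
time: 25.3
position: [0.4298, -0.3345, 0.0229]
ee_rot: [0.0, 0.866, -0.5, 0.0]
contact_force: [-1.0, 1.2, 7.7]
opening: 0.452
```

```bash
python3 -m creep '[0,0,0.02,0,0.8, 0,0,0.05,0,0.8, 0,0,0.09,0,0.8, 0,0,0.13,0,0.8, 0,0,0.13,0,0.8]'; python3 -m creep '[0.001,0.03,0,0,0.8, 0.002,0.075,0,0,0.8, 0.003,0.12,0,0,0.8, 0.004,0.165,0,0,0.8, 0.005,0.21,0,0,0.8, 0.006,0.255,0,0,0.8, 0.007,0.3,0,0,0.8, 0.008,0.345,0,0,0.8]'; python3 -m creep '[0.001,0.045,0,0,0.8, 0.002,0.09,0,0,0.8, 0.003,0.135,0,0,0.8, 0.004,0.18,0,0,0.8, 0.006,0.22,0,0,0.8, 0.008,0.255,0,0,0.8, 0.0085,0.275,0,0,0.8, 0.0085,0.28,0,0,0.8]'; python3 -m creep '[0,0,0,0,0.8, 0,0,0,0,0.8]'
```

```text
time: 25.8
position: [0.4315, -0.3361, 0.1572]
ee_rot: [0.001, 0.866, -0.5, 0.004]
contact_force: [-0.2, -0.6, -3.5]
opening: 0.459
time: 26.6
position: [0.437, 0.0124, 0.152]
ee_rot: [0.0, 0.866, -0.5, -0.0]
contact_force: [1.9, -0.2, -1.5]
opening: 0.452
time: 27.4
position: [0.4458, 0.2925, 0.1517]
ee_rot: [0.0, 0.867, -0.499, -0.0]
contact_force: [1.1, -0.6, -3.3]
opening: 0.455
time: 27.6
position: [0.4459, 0.2896, 0.1521]
ee_rot: [0.0, 0.866, -0.5, -0.0]
contact_force: [-0.2, 0.3, -1.9]
opening: 0.459
```

```bash
python3 -m creep '[0,0,-0.03,0,0.8, 0,0.0005,-0.055,0,0.8, 0,0.0005,-0.075,0,0.8, 0,0.0005,-0.09,0,0.8, 0,0.0005,-0.1,0,0.8, 0,0.0005,-0.108,0,0.8, 0,0.0005,-0.114,0,0.8, 0,0.0005,-0.118,0,0.8]'; python3 -m creep '[0,0,-0.001,0,0.8, 0,0,-0.002,0,0.8, 0,0,-0.0025,0,0.8, 0,0,-0.0025,0,0.8]';  python3 -m creep '[0,0,-0.0005,0,0.8, 0,0,-0.0008,0,0.8, 0,0,-0.0008,0,0.8]'
```

```text
time: 28.4
position: [0.4464, 0.291, 0.0344]
ee_rot: [-0.0, 0.866, -0.5, 0.0]
contact_force: [-0.6, -0.1, -1.9]
opening: 0.456
time: 28.8
position: [0.4463, 0.2913, 0.0322]
ee_rot: [-0.0, 0.866, -0.5, 0.0]
contact_force: [0.1, 0.6, -1.6]
opening: 0.456
time: 29.1
position: [0.4462, 0.2912, 0.0312]
ee_rot: [-0.0, 0.866, -0.5, 0.0]
contact_force: [-1.3, -0.3, -1.2]
opening: 0.454
```

```bash
python3 -m creep '[0,0,-0.0004,0,0.8, 0,0,-0.0007,0,0.8, 0,0,-0.0007,0,0.8]'; python3 -m creep '[0,0,0,0,0.5, 0,0,0,0,0.4, 0,0,0,0,0.3, 0,0,0,0,0.2, 0,0,0,0,0.2, 0,0,0,0,0.2]';  python3 -m creep '[0,0,0.02,0,0.15, 0,0,0.06,0,0.05, 0,0,0.1,0,0, 0,0,0.14,0,0, 0,0,0.18,0,0, 0,0,0.18,0,0]'; python3 -m creep '[-0.03,-0.08,0,0,0, -0.05,-0.16,0,0,0, -0.05,-0.2,0,0,0, -0.05,-0.25,0,0,0, -0.05,-0.3,0,0,0, -0.05,-0.35,0,0,0, -0.05,-0.4,0,0,0, -0.05,-0.4,0,0,0]'
python3 - <<'E'
from bench import ctrl
import cv2
from h import *
for n in('scene','side'):
    c=cal(n);im=ctrl.get_image(n)[:,:,::-1].copy();cv2.imwrite(f'pics/{n}9r.png',im)
    a=im[180:330,310:490] if n=='scene' else im[230:395,220:410]
    cv2.imwrite(f'pics/{n}9.png',cv2.resize(a,None,fx=3.5,fy=3.5,interpolation=cv2.INTER_CUBIC))
    a=im[115:240,170:350] if n=='scene' else im[95:245,270:440]
    cv2.imwrite(f'pics/{n}9p.png',cv2.resize(a,None,fx=3.5,fy=3.5,interpolation=cv2.INTER_CUBIC))
E
```

```text
time: 29.4
position: [0.4462, 0.2912, 0.0309]
ee_rot: [-0.0, 0.866, -0.5, 0.0]
contact_force: [-2.4, -1.2, 7.3]
opening: 0.457
time: 30.0
position: [0.4462, 0.2912, 0.0305]
ee_rot: [0.0, 0.866, -0.5, -0.0]
contact_force: [-0.2, 0.6, 0.7]
opening: 0.8
time: 30.6
position: [0.4484, 0.2923, 0.2156]
ee_rot: [-0.003, 0.866, -0.5, 0.002]
contact_force: [0.7, -0.5, -0.8]
opening: 0.997
time: 31.4
position: [0.3956, -0.1046, 0.2104]
ee_rot: [-0.0, 0.866, -0.5, 0.0]
contact_force: [1.6, 1.4, -0.0]
opening: 1.0
```

View pics/scene9.png

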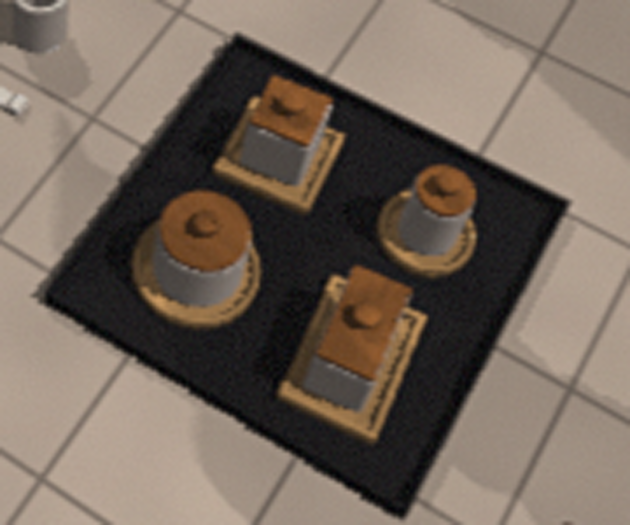

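View pics/side9.png

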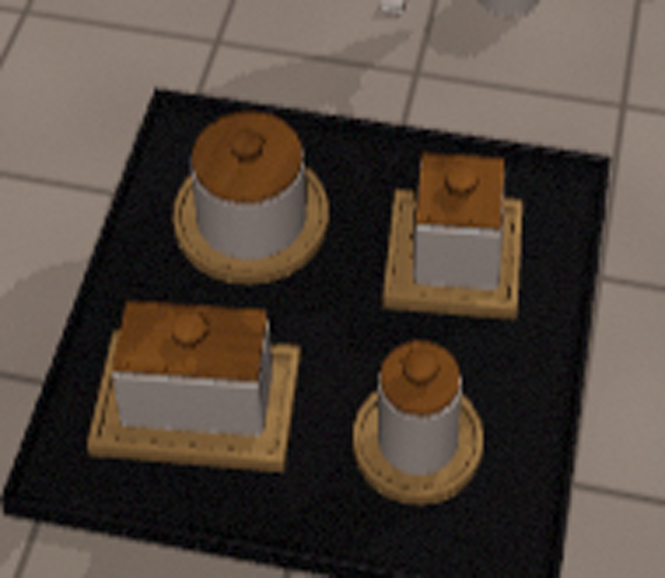

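View pics/side9r.png

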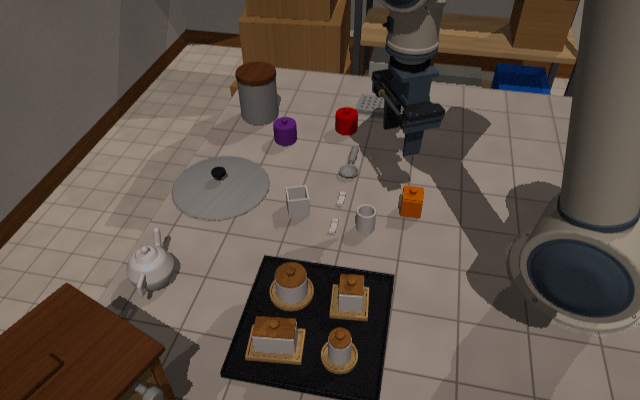

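Run:
```python
from h import *
from bench import ctrl
cs,cd=cal('scene'),cal('side')
S=lambda a:(np.array(a,float)+.5)/3.5-.5+[310,180]
D=lambda a:(np.array(a,float)+.5)/3.5-.5+[220,230]
for n,a,b,z,h in [('wide',(205,232),(247,157),.065,(.5675,.1686)),('narrow',(446,190),(421,377),.069,(.4465,.2909)),('square',(291,109),(461,191),.067,(.447,.1695)),('oblong',(364,321),(191,341),.063,(.5643,.2908))]:
    p=(ray(cs,S(a),z)+ray(cd,D(b),z))/2;print(n,p.round(4),'err mm',((p-h)*1000).round(1))
a=cv2.imread('pics/side0.png').astype(int);b=cv2.imread('pics/side9r.png').astype(int)
print('open sq / open round mean pixel diff',abs(a-b)[185:217,284:312].mean(),abs(a-b)[204:235,355:378].mean())
o=ctrl.get_obs();print(o['time'],abs(o['qvel']).max(),o['contact_force'])
```

```text
wide [0.5679 0.17  ] err mm [0.4 1.4]
narrow [0.4461 0.2903] err mm [-0.4 -0.6]
square [0.4462 0.1699] err mm [-0.8  0.4]
oblong [0.5652 0.2897] err mm [ 0.9 -1.1]
open sq / open round mean pixel diff 3.7570684523809526 5.9392239364188875
31.5 0.11763015740434164 [ 0.96925894  0.43526016 -0.41919015]
```

All four pots measure within 2 mm of their holder centres, and the open cups look unmoved. The arm is clear, so I'm handing in.

```bash
python3 -m creep '[0,0,0,0,0, 0,0,0,0,0, 0,0,0,0,0]'
python3 - <<'E'
from bench import ctrl
ctrl.close_job()
E
```

```text
time: 31.8
position: [0.3962, -0.1013, 0.2104]
ee_rot: [-0.0, 0.867, -0.499, -0.0]
contact_force: [-0.6, -0.9, 0.0]
opening: 0.999
the job is handed in; nothing more can be done
```

I placed all four lidded pots in their own holders, in the order square, oblong, wide round, narrow round. I lowered each one slowly until the wrist force showed it touching the holder floor, then released it. I handed the job in at 31.8 s.

- **Pot positions:** in the last scene and side pictures all four stand upright. Each measures within about 2 mm of its holder centre; the limit is 15 mm.
- **Contact force:** the highest reading at the end of a move was about 21 N, when the square pot touched down. The limit is 120 N.
- **Open cups:** they look unmoved in the side view. I judged this by eye and by a small pixel difference from the first picture, and did not measure their positions again. The small difference is probably shadows.
- **Arm:** it was clear of everything, gripper open, about 0.21 m above the worktop.

No check failed or disagreed with another.

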